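# Put the wax tin away and hook its box lid shut

### The job

Lay the flat tin of wax melts that lies in front of the candle display in the open wooden box and let go of it, then close the box with its lid: hook the lid's thin tongue under the overhanging lip on the box's far wall and lower the other end gently, without letting it drop, until the lid lies fully home and flush inside the rim. Leave the candles, jars and card tray where they stand.

Things in the scene. Friction and masses are not known exactly. Their poses are not given: they have to be found in the camera images.
- box: Open dark-wood box, fixed; outside 162 (x) x 124 (y) x 48 mm high, origin: centre of its underside, x axis within 0.3 rad of world x. Inside x -75..75, y -56..56 mm, floor 5 mm thick, all rims at z 48 mm. A 5 mm wide ledge along each side wall, top at z 36 mm (x -75..35), carries the lid; 102 mm free between the ledges. A lip runs along the +x wall (far from the robot).
- lip_edge (a point): Middle of the lower free edge of the box's lip, at (60, 0, 43.5) mm in the box's frame, same axes. The lip overhangs the inside by 15 mm over the whole width (x 60..75, z 43.5..48 mm), open underneath; the opening between it and the near wall is 135 mm.
- lid: Loose dark-wood lid, 0.16 to 0.29 kg, flat on the table, pull upwards. Origin on its underside, x axis to its tongue (within 0.3 rad of world x). Plate 12 mm thick, x -72..56, y -53..53 mm. Closed: origin 36 mm above the box's origin, x axes parallel, 3 mm play at each end and side, top flush with the rim. It goes in only tilted about 0.3 rad, tongue first and low.
- pull (a point): Centre of the lid's brass bridge pull, at (-8, 0, 40) mm in the lid's frame: a bar 12 mm thick along the lid's x, 56 mm long along y, 14 mm high (z 33..47 mm), on two 10 mm round posts (y = +-21 mm); 21 mm free under the bar. Grasp the bar across its 12 mm.
- tongue_tip (a point): Middle of the lid's tongue end, at (72, 0, 2.5) mm in the lid's frame. The tongue is a 5 mm thick step that continues the underside beyond the plate (x 56..72, z 0..5 mm, full width); it slips under the lip, in a gap 7.5 mm high above ledge level.
- tin: Closed flat brass-coloured hinged tin (the lid does not open), 61 mm (x) x 88 mm (y) x 22 mm high, about 0.11 kg, lying flat. Origin: centre of its underside. Grasp across its 59 mm side (x). In the box its 88 mm side must lie across the box (along the box's y) to pass between the ledges; anywhere on the floor will do.
- candle: Open glass tester candle, 67 mm wide, 74 mm tall, origin under its centre; leave alone.
- jar_a: Loose lidded candle jar, 69 mm wide, 82 mm tall, at the far left, origin under its centre; leave alone.
- jar_b: Loose lidded candle jar, 69 mm wide, 82 mm tall, at the right, origin under its centre; leave alone.
- cards: Clear tray of cards, 65 x 92 x 19 mm, at the left, origin under its centre; leave alone.

How it is judged:
On the way, in this order (a step that is already met when the one before it is completed fails the run):
1. the tin lies flat on the floor of the box, released (x of tin in the frame of box between -0.06 and 0.06 m and y of tin in the frame of box between -0.03 and 0.03 m and z of tin in the frame of box between 0.001 and 0.01 m and angle between tin's own z axis and vertical below 0.1 rad and contact force between the fingers and tin below 0.3 N), for 0.2 s.
2. the lid's tongue is under the lip while the other end is still up (x of tongue_tip in the frame of box between 0.064 and 0.08 m and y of tongue_tip in the frame of box between -0.02 and 0.02 m and z of tongue_tip in the frame of box between 0.015 and 0.0435 m and angle between lid's own z axis and vertical above 0.06 rad), for 0.1 s.
At the end, for the whole second after the job is handed in: The tin lies flat on the box floor and the lid is closed and at rest: its origin within 6 mm of the box's along x and y, 33 to 39 mm above the box's underside, level within 0.035 rad and in line with the box within 0.08 rad (x of tin in the frame of box between -0.06 and 0.06 m and y of tin in the frame of box between -0.03 and 0.03 m and z of tin in the frame of box between 0.001 and 0.01 m and angle between tin's own z axis and vertical below 0.1 rad and x of lid in the frame of box between -0.006 and 0.006 m and y of lid in the frame of box between -0.006 and 0.006 m and z of lid in the frame of box between 0.033 and 0.039 m and angle between lid's own z axis and vertical below 0.035 rad and angle between the x axis of lid and the x axis of box, either way round below 0.08 rad and linear speed of each of lid, tin below 0.02 m/s); the robot touches nothing.
It fails at once if the open tester candle is moved more than 3 cm or tipped (distance of candle from where it was at the start of the episode above 0.03 m or angle between candle's own z axis and vertical above 0.3 rad).
It fails at once if a lidded candle jar is moved more than 3 cm or tipped (distance of jar_a from where it was at the start of the episode above 0.03 m or angle between jar_a's own z axis and vertical above 0.3 rad).
It fails at once if a lidded candle jar is moved more than 3 cm or tipped (distance of jar_b from where it was at the start of the episode above 0.03 m or angle between jar_b's own z axis and vertical above 0.3 rad).
It fails at once if the clear card tray is moved more than 3 cm or tipped (distance of cards from where it was at the start of the episode above 0.03 m or angle between cards's own z axis and vertical above 0.3 rad).
It fails at once if the hooked lid is dropped or slammed (it turns faster than 4 rad/s) (x of tongue_tip in the frame of box between 0.064 and 0.08 m and y of tongue_tip in the frame of box between -0.02 and 0.02 m and z of tongue_tip in the frame of box between 0.015 and 0.0435 m and angular speed of lid above 4 rad/s).
It also fails if it takes over 58 s, if anything falls off the work surface, if the arm or the gripper's body presses on something with over 40 N, if the wrist force passes 120 N, or if a joint passes its speed limit or range.

### The arm

A 7-joint arm with a two-finger parallel gripper is mounted at the origin on a cart in front of the work surface, level with it; the furniture and walls round the work are solid. World frame = base frame: x ahead of the robot, y to its left, z up, the work surface at z = 0. Lengths are in m, angles in rad, forces in N, time in s.
With the tool pointing down it reaches from about 0.4 to 0.9 m from the base axis. Payload 5.5 kg.
Tool frame: the origin (TCP) lies at the very end of the fingers, on their centre line; the grasp point (between the pads) lies grip_point_offset behind it (grip_point_offset is the distance from the TCP to the grasp point, in m); z points along the fingers, y is the line along which they close (so a half turn about z gives the same grasp; the last joint's range is limited). The gripper opens to 85 mm and grips with 20 to 120 N. Pads are 22 mm wide; open, the fingers measure 114 mm over their backs; the gripper's body (76 mm by 85 mm) begins 54 mm behind the grasp point. The pads swing forward as they close: fully open they stand 13 mm farther back than shut.
Start: joints at [1.417, 0.501, -0.427, 1.55, 0.221, 1.138, -0.21], TCP at [0.263, -0.594, 0.231] pointing down, gripper open.
Joint ranges: [-2.88, 2.88], [-0.31, 2.03], [-1.54, 1.56], [0.2, 2.42], [-1.41, 4.55], [0.19, 2.02], [-2.57, 2.57]. Speed limits (rad/s): [2.57, 2.57, 3.14, 3.14, 3.14, 3.14, 3.14].

### API

Orientations are given as a 3x3 rotation matrix whose columns are the frame's x, y, z axes.
In Python, from cell import get_state, grab_frame, get_calibration, job_done, masks_of, tip_of, grip_point_offset gives the robot as it stands.
- The arm moves only by the tool drive_tool, never from a script. Its argument "deltas" is a list of rows, each a list of 7 numbers: the opening, from 0 (shut) to 1 (fully open), then the shift along the world's x, y, z in cm, then the turn, a rotation vector about the world's x, y, z in degrees. In form: [[grip, dx, dy, dz, ax, ay, az], ...]. A call has 1 to 20 rows; each row is the pose to reach, as a shift and turn from the pose commanded when the call began; what a row does not reach only later rows make up. A row lasts 1/12 s, in which the tool goes at most 41.7 mm and 7.16 degrees, less where a joint would pass 70% of its speed; a pose out of reach is approached as far as the arm can. A call with a gripper value outside its range is refused whole. The fingers move at their own pace and stop on an object; "newtons" is the grip in N (left out, the last holds). Time passes only in rows, so rows that repeat a pose let the fingers close. It gives the time, the measured TCP pose, the force, the opening and the grip force at its end, in the units of the state.
- get_state(): the state, without advancing time (a new reading comes with each control period).
- grab_frame(name): name is "side" or "top"; returns (picture, depth): 400x640x3 uint8, red, green, blue; 400x640 float32, m along the optical axis (not along the pixel's ray), 0 where there is no reading.
- get_calibration(name): a dict with "intrinsics" (3x3 intrinsics, pixels), "k1" (the pictures are not rectified: a ray, as slopes to the right and down, at radius r is drawn at 1 + k1 r^2 times it, then the intrinsics apply), "R" (3x3) and "t" (3): a world point X has camera coordinates R X + t. Camera axes: x right, y down, z forward; pixel columns grow to the right and rows downward; lengths in m; the calibration is good to about 2 mm. A picture is of the moment at which its call begins. get_calibration takes no time and is no camera call.
- job_done(): hands the job in; it is judged then, once.
Trained networks look in the newest picture that a camera, given by its name, has taken for a name from the list of things; names that differ only in an ending like _2 or _b are one class to them, and where a whole thing is asked for, a point or a joint stands for the part that bears it (a point fixed in the world has none). Each returns a list of dicts, best first, with "score" (0 to 1); they miss things now and then, are a little off and sometimes report something else, mostly with a low value. They report only what shows in the picture. A call takes as long as a camera call.
- masks_of(camera, label): "mask" (400x640 bool, what is visible of it) and "at" ([column, row] in pixels, amid what is visible of it).
- tip_of(camera, label): "at" ([column, row] in pixels: a listed point, or the origin of a listed thing).
The state is a dict: "time_s": time; "q": joint angles; "dq": joint speeds; "tau": joint torques, N m; "eef_pos": TCP position; "tcp_rot": TCP orientation; "ft_force": force on the tool from outside, world axes, zero at the start; "moment": the same for the moment, N m; "gripper_width": finger opening in m; "grip_force": force on a finger pad.
Only numpy, scipy, OpenCV 4.12 (cv2) and the standard library are available. Lean on these libraries where they do the work, as an engineer would, in place of code of your own. Each camera call takes 0.05 s, during which the arm holds its last target. There are 200 camera calls.

## Working session

There is one attempt and no reset: what is moved stays moved. The work goes in short steps, Python scripts to look and compute and a tool call to move; the robot and the scene stay as the last step left them, time stands still between calls to the robot, and variables do not carry over. Pictures are saved under pics/ and viewed, at most 10 in all, crops included, and the job is handed in when it is done.

Besides the shell and the picture viewer there is one more tool, called in YAML: its name, and indented under it one key for each argument. drive_tool: Moves the arm, as the interface text tells. Its arguments: {"type":"object","properties":{"deltas":{"type":"array","items":{"type":"array","items":{"type":"number"}}},"newtons":{"type":"number"}},"required":["deltas"]}

```bash
mkdir -p pics; cat > h.py <<'E'
import numpy as np, cv2
from cell import *
def pts(cam, mask, depth):
    c=get_calibration(cam); K=np.array(c["intrinsics"]);R=np.array(c["R"]);t=np.array(c["t"])
    v,u=np.nonzero(mask&(depth>0)); z=depth[v,u]
    return unproj(c,np.c_[u,v],z)
def unproj(c,uv,z):
    K=np.array(c["intrinsics"]);R=np.array(c["R"]);t=np.array(c["t"])
    d=np.array([c["k1"],0,0,0,0],float)
    n=cv2.undistortPoints(np.asarray(uv,float).reshape(-1,1,2),K,d)[:,0]
    return (np.c_[n,np.ones(len(n))]*np.asarray(z)[:,None]-t)@R
def rect(P):
    (c,s,a)=cv2.minAreaRect((P[:,:2]*1000).astype(np.float32)); return np.round(c,1),np.round(s,1),round(a,1)
E
python3 - <<'E'
from h import *
s=get_state(); print({k:np.round(v,3).tolist() for k,v in s.items()}, grip_point_offset)
for cam in("top","side"):
    im,d=grab_frame(cam); cv2.imwrite(f"pics/{cam}0.png",im[:,:,::-1]); np.savez(f"{cam}0.npz",im=im,d=d)
    c=get_calibration(cam); print(cam,"campos",np.round(-np.array(c["R"]).T@np.array(c["t"]),3))
    for l in("box","lid","tin","candle","jar_a","cards"):
        for m in masks_of(cam,l)[:3]:
            P=pts(cam,m["mask"],d)
            if len(P)<20: continue
            z=P[:,2]; top=P[z>np.percentile(z,95)-0.006]
            print(cam,l,round(m["score"],2),m["at"],"z",np.round(np.percentile(z,[5,50,95]),3),"all",rect(P),"top",rect(top))
    for l in("lip_edge","pull","tongue_tip","tin","lid","box"):
        print(cam,l,[(round(m["score"],2),np.round(m["at"],1).tolist()) for m in tip_of(cam,l)[:2]])
E
```

```text
{'time_s': 0.0, 'q': [1.417, 0.502, -0.427, 1.551, 0.221, 1.138, -0.21], 'dq': [0.001, 0.001, -0.002, -0.001, -0.001, 0.002, -0.003], 'tau': [-0.001, -56.952, -5.817, -28.095, 0.011, 0.012, -0.0], 'eef_pos': [0.263, -0.594, 0.23], 'tcp_rot': [[0.914, 0.405, -0.001], [0.405, -0.914, 0.002], [0.0, -0.002, -1.0]], 'ft_force': [-0.592, -0.339, -0.146], 'moment': [0.046, 0.039, -0.03], 'grip_force': 0.0, 'gripper_width': 0.086} 0.0187
top campos [ 0.517 -0.238  1.255]
top box 0.65 [264.0, 206.9] z [0.001 0.007 0.05 ] all (array([523.9,  30.1]), array([182.1, 311.9]), 6.1) top (array([534.2, -48.7]), array([125.2, 162.2]), 84.0)
top box 0.15 [220.3, 177.5] z [0.012 0.018 0.022] all (array([626.2,  94. ]), array([87. , 58.7]), 78.8) top (array([626.8,  93.9]), array([87. , 57.4]), 78.6)
top lid 0.95 [331.5, 232.4] z [0.003 0.011 0.018] all (array([ 443.8, -260.2]), array([142.6, 105.3]), 0.7) top (array([ 436.1, -260. ]), array([126.2, 104.4]), 0.7)
top tin 0.63 [382.6, 227.7] z [0.017 0.022 0.026] all (array([ 472.6, -423.6]), array([59.7, 89.1]), 11.6) top (array([ 472. , -423.5]), array(
[... 2142 characters left out ...]
09 0.051 0.082] all (array([ 515.2, -582.7]), array([65.8, 67.7]), 4.3) top (array([ 515.8, -584.3]), array([64.3, 64.4]), 4.3)
side jar_a 0.16 [367.0, 223.7] z [0.002 0.011 0.03 ] all (array([ 441.8, -287.2]), array([143.5, 169.2]), 0.3) top (array([ 434.2, -260.6]), array([55.5, 10.9]), 89.3)
side cards 0.58 [265.2, 291.6] z [0.002 0.016 0.018] all (array([631.9,  82.3]), array([118.9,  79.8]), 79.3) top (array([626.6,  96.6]), array([90.6, 65.9]), 76.8)
side lip_edge [(0.74, [294.3, 241.3])]
side pull [(0.69, [369.0, 213.1])]
side tongue_tip [(0.7, [338.3, 221.9])]
side tin [(0.52, [360.2, 203.9])]
side lid [(0.96, [364.9, 224.7]), (0.27, [245.6, 267.8])]
side box [(0.58, [321.3, 263.5])]
```

View pics/top0.png

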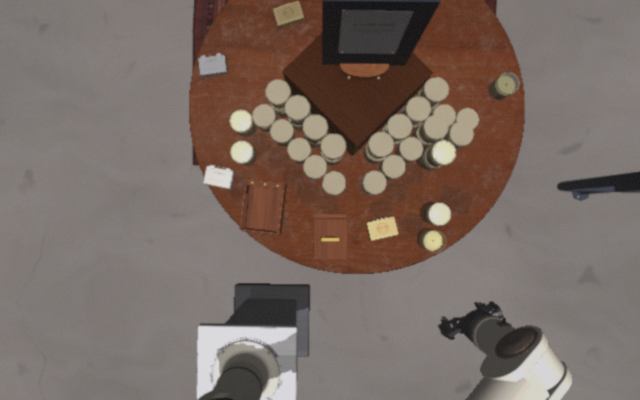

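View pics/side0.png

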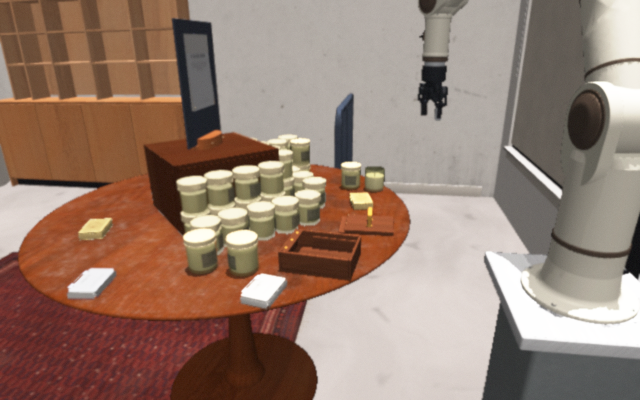

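The top view shows the box at px (264,207), lid with its pull at (331,238), tin at (382,228), and the candle and jar at (432,240) and (438,213). The side view agrees, with the lid's pull up and its tongue pointing away. Moving above the tin.

drive_tool:
  deltas:
    - [1,2,1.5,0,0,0,7]
    - [1,4,3.2,0,0,0,14]
    - [1,6,5,0,0,0,21]
    - [1,8,6.6,0,0,0,28]
    - [1,10,8.2,0,0,0,35]
    - [1,12,9.8,0,0,0,42]
    - [1,14,11.4,0,0,0,49]
    - [1,16,13,0,0,0,56]
    - [1,18,14.7,-2,0,0,63]
    - [1,19.5,16,-5,0,0,70]
    - [1,20.5,16.8,-8,0,0,77]
    - [1,20.9,17,-11,0,0,78.6]
    - [1,20.9,17,-14,0,0,78.6]
    - [1,20.9,17,-15,0,0,78.6]
    - [1,20.9,17,-15,0,0,78.6]

```text
time_s: 2.55
eef_pos: [0.47, -0.4231, 0.0782]
tcp_rot: [[-0.216, 0.976, -0.005], [0.976, 0.216, 0.004], [0.005, -0.004, -1.0]]
ft_force: [-0.6, -0.5, -0.1]
gripper_width: 0.0853
grip_force: 0.0
```

```bash
python3 - <<'E'
from h import *
s=get_state(); print(s["eef_pos"],np.round(s["tcp_rot"],3).tolist(),s["time_s"],np.round(s["q"],2))
E
```

```text
[ 0.46997892 -0.4230989   0.07816095] [[-0.216, 0.976, -0.005], [0.976, 0.216, 0.004], [0.005, -0.004, -1.0]] 2.55 [ 1.17  0.72 -0.68  1.69  0.54  0.93  0.5 ]
```

drive_tool:
  deltas:
    - [1,0.1,0,-2,0,0,0]
    - [1,0.1,0,-4,0,0,0]
    - [1,0.1,0,-5.5,0,0,0]
    - [1,0.1,0,-6.5,0,0,0]
    - [1,0.1,0,-7.2,0,0,0]
    - [1,0.1,0,-7.2,0,0,0]
    - [1,0.1,0,-7.2,0,0,0]
    - [0.4,0.1,0,-7.2,0,0,0]
    - [0.4,0.1,0,-7.2,0,0,0]
    - [0.4,0.1,0,-7.2,0,0,0]
    - [0.4,0.1,0,-7.2,0,0,0]
    - [0.4,0.1,0,-7.2,0,0,0]
    - [0.4,0.1,0,-7.2,0,0,0]
  newtons: 35

```text
time_s: 3.63
eef_pos: [0.4735, -0.425, 0.0107]
tcp_rot: [[-0.216, 0.976, 0.001], [0.976, 0.216, -0.001], [-0.002, 0.0, -1.0]]
ft_force: [-3.1, 1.3, 5.5]
gripper_width: 0.0575
grip_force: 36.7
```

drive_tool:
  deltas:
    - [0.4,0,0,1.5,0,0,0]
    - [0.4,0,0,4,0,0,0]
    - [0.4,0,0,7.5,0,0,0]
    - [0.4,0,0,11,0,0,0]
    - [0.4,0,1.5,14,0,0,0]
    - [0.4,0,4.5,15,0,0,-1]
    - [0.4,0,8,15,0,0,-3]
    - [0.4,0,11.5,15,0,0,-5]
    - [0.4,0,15,15,0,0,-7]
    - [0.4,0.5,18.5,15,0,0,-9]
    - [0.4,1,22,15,0,0,-11]
    - [0.4,2,25.5,15,0,0,-13]
    - [0.4,3,29,15,0,0,-15]
    - [0.4,4,32.5,15,0,0,-17]
    - [0.4,5,35.5,14,0,0,-18.5]
    - [0.4,5.5,37,12,0,0,-18.5]
    - [0.4,5.5,37.5,10,0,0,-18.5]
    - [0.4,5.5,37.5,9,0,0,-18.5]
    - [0.4,5.5,37.5,9,0,0,-18.5]

```text
time_s: 5.22
eef_pos: [0.5263, -0.0491, 0.0979]
tcp_rot: [[0.104, 0.995, -0.004], [0.995, -0.104, 0.0], [-0.0, -0.004, -1.0]]
ft_force: [-0.2, -1.0, -0.9]
gripper_width: 0.0575
grip_force: 38.0
```

```bash
python3 - <<'E'
from h import *
s=get_state(); print(np.round(s["tcp_rot"],3).tolist(),np.round(s["q"],2))
for cam in("top","side"):
    im,d=grab_frame(cam); cv2.imwrite(f"pics/{cam}1.png",im[:,:,::-1][120:320,180:500])
    for l in("tin","box"):
        for m in masks_of(cam,l)[:2]:
            P=pts(cam,m["mask"],d); z=P[:,2]
            print(cam,l,round(m["score"],2),np.round(m["at"]),np.round(np.percentile(z,[5,50,95]),3),rect(P))
E
```

```text
[[0.104, 0.995, -0.004], [0.995, -0.104, 0.0], [-0.0, -0.004, -1.0]] [ 0.61  0.54 -0.71  1.95  0.47  0.83 -0.47]
top tin 0.77 [268. 209.] [0.098 0.109 0.113] (array([524.1, -75.8]), array([31.7, 64.2]), 84.9)
top tin 0.59 [436. 214.] [0.022 0.08  0.084] (array([ 509.8, -593.6]), array([88.2, 67.2]), 46.1)
top box 0.8 [272. 201.] [0.002 0.009 0.051] (array([535. , -49.8]), array([123.3, 170.5]), 84.4)
top box 0.41 [216. 175.] [0.013 0.018 0.022] (array([640.9, 161.1]), array([412. ,  60.4]), 77.7)
side tin 0.89 [324. 223.] [0.093 0.111 0.112] (array([530.3, -50.3]), array([89.4, 60.7]), 83.3)
side box 0.64 [321. 256.] [0.003 0.023 0.047] (array([540.3, -75.8]), array([192.3, 223.7]), 13.7)
```

drive_tool:
  deltas:
    - [0.4,0,0,-2,0,0,0]
    - [0.4,0,0,-4,0,0,0]
    - [0.4,0,0,-6,0,0,0]
    - [0.4,0,0,-7.2,0,0,0]
    - [0.4,0,0,-7.8,0,0,0]
    - [0.4,0,0,-8.2,0,0,0]
    - [0.4,0,0,-8.4,0,0,0]
    - [0.4,0,0,-8.4,0,0,0]
    - [0.4,0,0,-8.4,0,0,0]

```text
time_s: 6.27
eef_pos: [0.529, -0.0493, 0.0161]
tcp_rot: [[0.105, 0.994, 0.002], [0.994, -0.105, -0.0], [0.0, 0.002, -1.0]]
ft_force: [-1.1, -0.3, -1.0]
gripper_width: 0.0571
grip_force: 38.0
```

drive_tool:
  deltas:
    - [0.9,0,0,0,0,0,0]
    - [0.9,0,0,0,0,0,0]
    - [0.9,0,0,0,0,0,0]
    - [0.9,0,0,0,0,0,0]
    - [0.9,0,0,0,0,0,0]
    - [0.9,0,0,1,0,0,0]
    - [0.9,0,0,3,0,0,0]
    - [0.9,0,0,6,0,0,0]
    - [0.9,0,0,10,0,0,0]
    - [0.9,0,0,14,0,0,0]
    - [0.9,0,0,16,0,0,0]

```text
time_s: 7.18
eef_pos: [0.5302, -0.0486, 0.1803]
tcp_rot: [[0.104, 0.995, 0.005], [0.995, -0.104, -0.001], [-0.0, 0.005, -1.0]]
ft_force: [0.9, -0.2, 0.1]
gripper_width: 0.0769
grip_force: 0.0
```

drive_tool:
  deltas:
    - [0.6,-1,-2,0,0,0,1]
    - [0.6,-2.5,-5,0,0,0,2]
    - [0.6,-4,-8.5,0,0,0,3]
    - [0.6,-5.5,-12,-1,0,0,4]
    - [0.6,-7,-15.5,-3,0,0,5]
    - [0.6,-8.5,-18.5,-5,0,0,6]
    - [0.6,-9.4,-20.5,-7,0,0,6.8]
    - [0.6,-9.4,-21.2,-8,0,0,6.8]
    - [0.6,-9.4,-21.2,-8,0,0,6.8]
    - [0.6,-9.4,-21.2,-8,0,0,6.8]

```text
time_s: 8.02
eef_pos: [0.4348, -0.2604, 0.0957]
tcp_rot: [[-0.014, 1.0, 0.0], [1.0, 0.014, 0.001], [0.001, 0.001, -1.0]]
ft_force: [0.8, 0.7, 0.3]
gripper_width: 0.0509
grip_force: 0.0
```

```bash
python3 - <<'E'
from h import *
s=get_state(); print(np.round(s["tcp_rot"],3).tolist(),np.round(s["q"],2),np.round(s["eef_pos"],4))
for cam in("top","side"):
    im,d=grab_frame(cam); cv2.imwrite(f"pics/{cam}2.png",cv2.resize(im[:,:,::-1][150:290,230:450],None,fx=3,fy=3))
    for l in("tin","lid","box"):
        for m in masks_of(cam,l)[:1]:
            P=pts(cam,m["mask"],d); z=P[:,2]; top=P[z>np.percentile(z,95)-0.006]
            print(cam,l,round(m["score"],2),np.round(m["at"]),np.round(np.percentile(z,[5,50,95]),3),rect(P),rect(top))
            if l=="lid":
                print(" bar",rect(P[(z>.028)&(z<.055)]),(z>.028).sum())
                print(" plate",rect(P[(z>.008)&(z<.016)]))
E
```

```text
[[-0.014, 1.0, 0.0], [1.0, 0.014, 0.001], [0.001, 0.001, -1.0]] [ 1.06  0.5  -0.71  2.01  0.46  0.79  0.1 ] [ 0.4348 -0.2604  0.0957]
top tin 0.59 [262. 208.] [0.022 0.027 0.031] (array([532.6, -45.5]), array([94.6, 63. ]), 82.0) (array([531.5, -48.1]), array([87.7, 60.8]), 83.1)
top lid 0.8 [333. 216.] [0.001 0.009 0.016] (array([ 486.8, -261.3]), array([110.4,  60.3]), 88.3) (array([ 481.9, -259.7]), array([105.8,  50.6]), 88.4)
 bar (array([0., 0.]), array([0., 0.]), 0.0) 13
 plate (array([ 489. , -261.3]), array([108.9,  56.3]), 81.9)
top box 0.85 [262. 197.] [0.002 0.009 0.05 ] (array([532.3, -48.1]), array([125.4, 164.7]), 84.2) (array([533.9, -48.5]), array([124.9, 161.4]), 84.2)
side tin 0.84 [329. 248.] [0.022 0.027 0.028] (array([527.6, -62.9]), array([62. , 58.8]), 79.9) (array([527.6, -62.9]), array([62. , 58.8]), 79.9)
side box 0.75 [318. 259.] [0.003 0.028 0.047] (array([ 545. , -102.3]), array([229.8, 195.6]), 84.9) (array([533.3, -51. ]), array([127.4, 162.2]), 84.0)
```

View pics/side2.png

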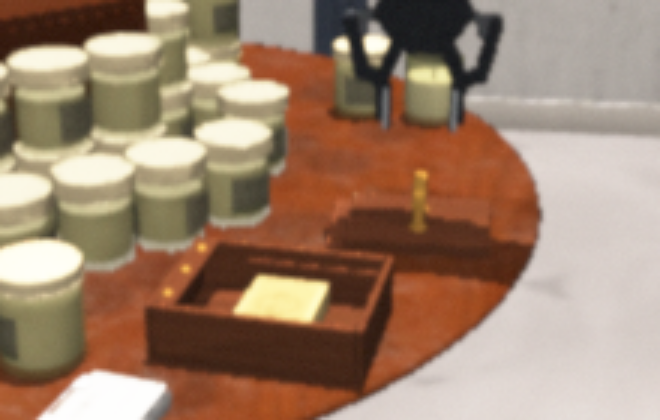

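drive_tool:
  deltas:
    - [0.6,0.1,0,-2,0,0,0]
    - [0.6,0.1,0,-4,0,0,0]
    - [0.6,0.1,0,-5.5,0,0,0]
    - [0.6,0.1,0,-6.5,0,0,0]
    - [0.6,0.1,0,-7.2,0,0,0]
    - [0.6,0.1,0,-7.2,0,0,0]
    - [0,0.1,0,-7.2,0,0,0]
    - [0,0.1,0,-7.2,0,0,0]
    - [0,0.1,0,-7.2,0,0,0]
    - [0,0.1,0,-7.2,0,0,0]
    - [0,0.1,0,-7.2,0,0,0]
    - [0,0.1,0,-7.2,0,0,0]
    - [0,0.1,0,-7.2,0,0,0]
    - [0,0.1,0,-7.2,0,0,0]
  newtons: 60

```text
time_s: 9.58
eef_pos: [0.4356, -0.2618, 0.0242]
tcp_rot: [[-0.013, 1.0, 0.001], [1.0, 0.013, -0.001], [-0.001, 0.001, -1.0]]
ft_force: [-1.3, 0.8, 6.1]
gripper_width: 0.011
grip_force: 59.5
```

```bash
cat >> h.py <<'E'
from scipy.spatial.transform import Rotation as Ro
BOX=np.array([.5337,-.0498,0]); BY=np.radians(-5.9)
P=np.array([-.008,-.0014,.024])   # TCP in lid frame
def lidpose(X,Y,Z,th):            # mm, rad, in box frame -> lid R, origin, world
    Rb=Ro.from_euler('z',BY)
    return (Rb*Ro.from_euler('y',th)), BOX+Rb.apply(np.array([X,Y,Z])/1000)
def delta(cmd_pos,cmd_lidR,goal):
    R,o=lidpose(*goal); t=o+R.apply(P)
    return np.round(np.r_[(t-cmd_pos)*100,np.degrees((R*cmd_lidR.inv()).as_rotvec())],2).tolist()
E
python3 - <<'E'
from h import *
s=get_state()
R=np.array(s["tcp_rot"]); L=Ro.from_matrix(np.c_[R[:,1],R[:,0],-R[:,2]]); print(L.as_euler('zyx',degrees=True))
c=np.array([.435,-.261,.023]); L0=Ro.from_euler('z',.8,degrees=True)
for g in [(-13,0,100,0),(-13,0,100,.175),(-13,0,100,.35)]: print(g,delta(c,L0,g))
E
```

```text
[ 0.77043767 -0.04407852 -0.06131297]
(-13, 0, 100, 0) [7.77, 21.2, 10.1, 0.0, 0.0, -6.7]
(-13, 0, 100, 0.175) [8.19, 21.15, 10.2, 0.45, 10.02, -6.68]
(-13, 0, 100, 0.35) [8.63, 21.11, 10.23, 0.89, 20.04, -6.63]
```

drive_tool:
  deltas:
    - [0,0,0,0.5,0,0,0]
    - [0,0,0,1.5,0,0,0]
    - [0,0,0,3,0,0,0]
    - [0,0,0,5,0,0,0]
    - [0,0,0,7.5,0,0,0]
    - [0,0,0,10,0,0,0]
    - [0,0,0,12,0,0,0]
    - [0,0,0,13,0,0,0]
    - [0,0,0,13,0,0,0]

```text
time_s: 10.33
eef_pos: [0.4365, -0.2622, 0.1558]
tcp_rot: [[-0.014, 1.0, 0.003], [1.0, 0.014, -0.003], [-0.003, 0.003, -1.0]]
ft_force: [1.2, -0.1, -2.6]
gripper_width: 0.011
grip_force: 58.6
```

drive_tool:
  deltas:
    - [0,0,1,0,0,0,0]
    - [0,0,3,0,0,0,0]
    - [0,0,5.5,0,0,0,-1]
    - [0,0,8,0,0,0,-2]
    - [0,0,10.5,0,0,0,-3]
    - [0,0.5,13,0,0,0,-4]
    - [0,1.5,15.5,0,0,0,-5]
    - [0,3,17.5,0,0,0,-6]
    - [0,4.5,19,0,0,0,-6.7]
    - [0,6,20.5,-0.5,0,1,-6.7]
    - [0,7.2,21.1,-1,0.2,4,-6.7]
    - [0,8,21.1,-1.5,0.35,8,-6.7]
    - [0,8.3,21.1,-2,0.5,12,-6.7]
    - [0,8.6,21.1,-2.5,0.7,16,-6.7]
    - [0,8.6,21.1,-2.8,0.9,20,-6.6]
    - [0,8.6,21.1,-2.8,0.9,20,-6.6]
    - [0,8.6,21.1,-2.8,0.9,20,-6.6]
    - [0,8.6,21.1,-2.8,0.9,20,-6.6]

```text
time_s: 11.83
eef_pos: [0.5201, -0.0494, 0.1244]
tcp_rot: [[0.101, 0.935, -0.341], [0.995, -0.095, 0.035], [0.001, -0.343, -0.939]]
ft_force: [0.4, -0.2, -2.0]
gripper_width: 0.0109
grip_force: 59.0
```

```bash
cat >> h.py <<'E'
def tcp():
    s=get_state(); R=np.array(s["tcp_rot"]); L=Ro.from_matrix(np.c_[R[:,1],R[:,0],-R[:,2]]); p=np.array(s["eef_pos"])
    o=p-L.apply(P); Rb=Ro.from_euler('z',BY); r=(Rb.inv()*L).as_euler('zyx')
    print("t",s["time_s"],"F",np.round(s["ft_force"],1),"lid in box mm (from TCP)",np.round(Rb.inv().apply(o-BOX)*1000,1),"yaw,tilt,roll",np.round(r,3), "q6",round(s["q"][5],2))
    return p,L,o
E
python3 - <<'E'
from h import *
p,L,o=tcp(); Rb=Ro.from_euler('z',BY)
for cam in("side","top"):
    im,d=grab_frame(cam); cv2.imwrite(f"pics/{cam}3.png",cv2.resize(im[:,:,::-1][150:310,210:410],None,fx=4,fy=3.5))
    for m in masks_of(cam,"lid")[:2]:
        W=pts(cam,m["mask"],d); 
        Q=L.inv().apply(W-o)*1000   # predicted lid frame
        pl=Q[(abs(Q[:,2]-12)<5)&(abs(Q[:,0])<85)&(abs(Q[:,1])<65)]
        if len(pl)<50: continue
        A=np.c_[pl[:,:2],np.ones(len(pl))]; k=np.linalg.lstsq(A[(pl[:,0]<50)],pl[pl[:,0]<50,2],rcond=None)[0]
        print(cam,m["score"],m["at"],len(pl),"plate fit z=",np.round(k,3),"x,y pct",np.round(np.percentile(pl[:,:2],[0.5,2,98,99.5],axis=0),1).tolist(),
          cv2.minAreaRect(pl[:,:2].astype(np.float32)))
E
```

```text
t 11.8333 F [ 0.4 -0.2 -2. ] lid in box mm (from TCP) [-14.3   0.4  99.1] yaw,tilt,roll [0.001 0.35  0.   ] q6 1.3
side 0.96 [325.7, 218.7] 902 plate fit z= [ 4.0000e-03 -1.0000e-02  1.1289e+01] x,y pct [[-71.1, -54.5], [-70.4, -52.0], [53.4, 50.8], [55.4, 51.8]] ((-6.966030120849609, -2.5458755493164062), (109.70634460449219, 128.87620544433594), 89.88324737548828)
```

View pics/side3.png

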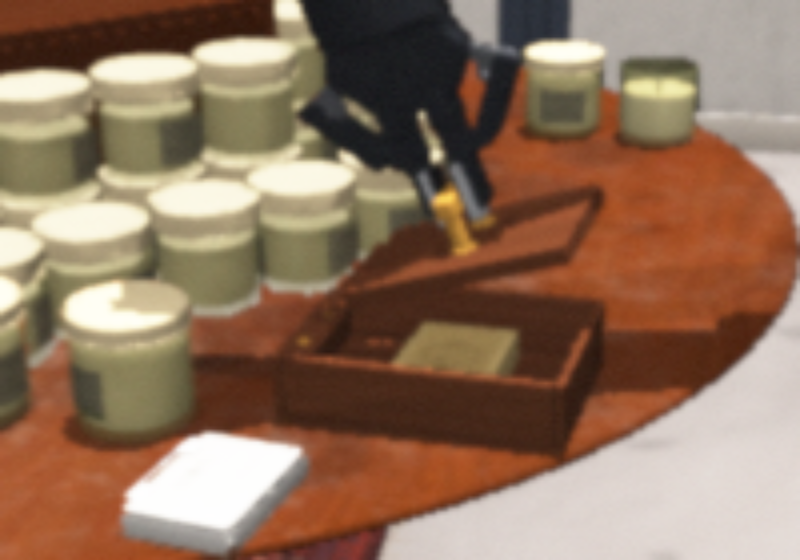

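```bash
python3 - <<'E'
from h import *
p,L,o=tcp()
for g in [(-14,0,75,.35),(-14,0,57,.35),(0,0,57,.35)]: print(g,delta(p,L,g))
E
```

```text
t 12.0333 F [ 0.6 -0.4 -3. ] lid in box mm (from TCP) [-13.4  -0.6 100.7] yaw,tilt,roll [ 0.     0.348 -0.001] q6 1.3
(-14, 0, 75, 0.35) [-0.05, 0.06, -2.57, 0.05, 0.13, -0.03]
(-14, 0, 57, 0.35) [-0.05, 0.06, -4.37, 0.05, 0.13, -0.03]
(0, 0, 57, 0.35) [1.34, -0.08, -4.37, 0.05, 0.13, -0.03]
```

drive_tool:
  deltas:
    - [0,-0.1,0,-1,0,0,0]
    - [0,-0.1,0,-2,0,0,0]
    - [0,-0.1,0,-2.8,0,0,0]
    - [0,-0.1,0,-3.4,0,0,0]
    - [0,-0.1,0,-3.9,0,0,0]
    - [0,-0.1,0,-4.3,0,0,0]
    - [0,-0.1,0,-4.3,0,0,0]
    - [0,-0.1,0,-4.3,0,0,0]
    - [0,-0.1,0,-4.3,0,0,0]

```text
time_s: 12.78
eef_pos: [0.5205, -0.0502, 0.0825]
tcp_rot: [[0.102, 0.935, -0.34], [0.995, -0.096, 0.035], [0.0, -0.342, -0.94]]
ft_force: [-0.2, 0.9, -2.1]
gripper_width: 0.0107
grip_force: 59.0
```

```bash
python3 - <<'E'
from h import *
p,L,o=tcp()
im,d=grab_frame("side"); cv2.imwrite("pics/side4.png",cv2.resize(im[:,:,::-1][190:290,270:390],None,fx=6,fy=5))
for g in [(-7,0,57,.35),(0,0,57,.35)]: print(g,delta(p,L,g))
E
```

```text
t 12.7833 F [-0.2  0.9 -2.1] lid in box mm (from TCP) [-13.8  -0.3  57.2] yaw,tilt,roll [0.    0.349 0.   ] q6 1.24
(-7, 0, 57, 0.35) [0.68, -0.03, -0.02, -0.01, 0.07, -0.02]
(0, 0, 57, 0.35) [1.38, -0.11, -0.02, -0.01, 0.07, -0.02]
```

View pics/side4.png

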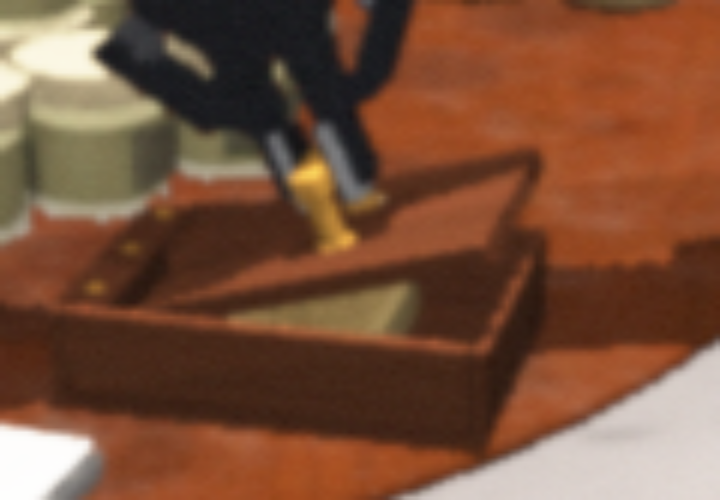

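The lid's tongue is inside the box, just short of the lip, at about px (170,305) in the crop. Sliding it under the lip.

drive_tool:
  deltas:
    - [0,0.2,-0.02,0,0,0,0]
    - [0,0.4,-0.03,0,0,0,0]
    - [0,0.6,-0.05,0,0,0,0]
    - [0,0.8,-0.07,0,0,0,0]
    - [0,1.0,-0.09,0,0,0,0]
    - [0,1.2,-0.11,0,0,0,0]
    - [0,1.4,-0.12,0,0,0,0]
    - [0,1.4,-0.12,0,0,0,0]
    - [0,1.4,-0.12,0,0,0,0]

```text
time_s: 13.58
eef_pos: [0.5342, -0.0515, 0.0823]
tcp_rot: [[0.103, 0.935, -0.34], [0.995, -0.096, 0.035], [0.0, -0.342, -0.94]]
ft_force: [-0.1, -0.2, -3.6]
gripper_width: 0.0111
grip_force: 59.0
```

```bash
python3 - <<'E'
from h import *
p,L,o=tcp()
for th in [.35,.3,.25,.2,.15,.1,.05,.02,0]:
    g=(0,0,36+1.5+35*np.tan(th),th); print(np.round(g,2),delta(p,L,g))
E
```

```text
t 13.5833 F [-0.1 -0.2 -3.6] lid in box mm (from TCP) [ 0.  -0.2 57. ] yaw,tilt,roll [0.    0.349 0.   ] q6 1.26
[ 0.    0.   50.28  0.35] [0.0, 0.02, -0.67, -0.01, 0.04, -0.01]
[ 0.    0.   48.33  0.3 ] [-0.12, 0.04, -0.86, -0.3, -2.81, -0.01]
[ 0.    0.   46.44  0.25] [-0.25, 0.05, -1.06, -0.6, -5.66, -0.01]
[ 0.    0.   44.59  0.2 ] [-0.37, 0.06, -1.25, -0.89, -8.51, -0.01]
[ 0.    0.   42.79  0.15] [-0.5, 0.07, -1.45, -1.19, -11.36, -0.01]
[ 0.    0.   41.01  0.1 ] [-0.62, 0.09, -1.66, -1.48, -14.21, -0.01]
[ 0.    0.   39.25  0.05] [-0.74, 0.1, -1.86, -1.77, -17.06, -0.01]
[0.00e+00 0.00e+00 3.82e+01 2.00e-02] [-0.82, 0.11, -1.99, -1.95, -18.77, -0.01]
[ 0.   0.  37.5  0. ] [-0.86, 0.11, -2.08, -2.07, -19.91, -0.01]
```

drive_tool:
  deltas:
    - [0,0,0.02,-0.3,0,0,0]
    - [0,0,0.02,-0.6,0,0,0]
    - [0,-0.06,0.03,-0.76,-0.15,-1.4,0]
    - [0,-0.12,0.04,-0.86,-0.3,-2.8,0]
    - [0,-0.18,0.05,-0.96,-0.45,-4.2,0]
    - [0,-0.25,0.05,-1.06,-0.6,-5.7,0]
    - [0,-0.31,0.06,-1.15,-0.75,-7.1,0]
    - [0,-0.37,0.06,-1.25,-0.9,-8.5,0]
    - [0,-0.43,0.07,-1.35,-1.05,-9.9,0]
    - [0,-0.5,0.07,-1.45,-1.2,-11.4,0]
    - [0,-0.56,0.08,-1.55,-1.35,-12.8,0]
    - [0,-0.62,0.09,-1.66,-1.5,-14.2,0]
    - [0,-0.62,0.09,-1.66,-1.5,-14.2,0]
    - [0,-0.62,0.09,-1.66,-1.5,-14.2,0]

```text
time_s: 14.75
eef_pos: [0.5273, -0.0508, 0.0657]
tcp_rot: [[0.102, 0.99, -0.101], [0.995, -0.102, 0.009], [-0.001, -0.101, -0.995]]
ft_force: [-0.1, -0.0, -2.2]
gripper_width: 0.011
grip_force: 59.0
```

```bash
python3 - <<'E'
from h import *
p,L,o=tcp()
im,d=grab_frame("side"); cv2.imwrite("pics/side5.png",cv2.resize(im[:,:,::-1][190:290,270:390],None,fx=6,fy=5))
for th in [.05,.02,0]:
    g=(0,0,36+.7+35*np.tan(th),th); print(np.round(g,2),delta(p,L,g))
E
```

```text
t 14.75 F [-0.1 -0.  -2.2] lid in box mm (from TCP) [-0.7 -0.2 41. ] yaw,tilt,roll [ 0.     0.101 -0.001] q6 0.91
[ 0.    0.   38.45  0.05] [-0.05, 0.03, -0.28, -0.25, -2.93, -0.02]
[0.00e+00 0.00e+00 3.74e+01 2.00e-02] [-0.12, 0.03, -0.41, -0.43, -4.64, -0.02]
[ 0.   0.  36.7  0. ] [-0.17, 0.04, -0.5, -0.55, -5.78, -0.02]
```

View pics/side5.png

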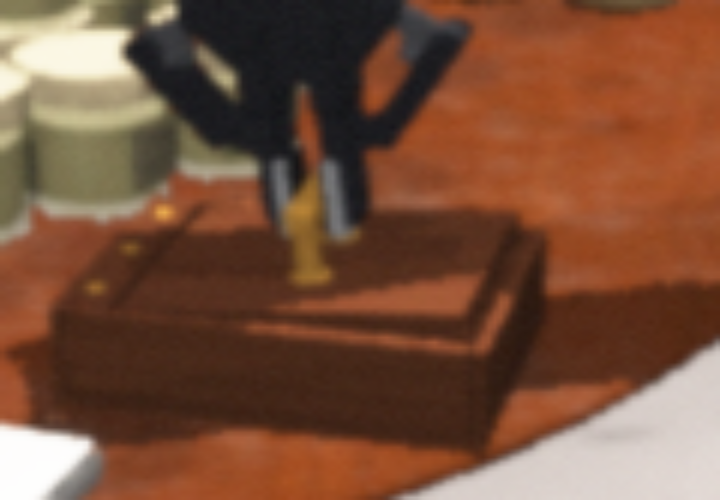

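The tongue is under the lip, and the near end, at about px (500,330), is lined up inside the rim. Lowering the rest.

drive_tool:
  deltas:
    - [0,-0.02,0.01,-0.14,-0.1,-1.4,0]
    - [0,-0.05,0.02,-0.28,-0.2,-2.9,0]
    - [0,-0.08,0.02,-0.35,-0.3,-3.8,0]
    - [0,-0.12,0.02,-0.42,-0.4,-4.7,0]
    - [0,-0.15,0.02,-0.48,-0.5,-5.3,0]
    - [0,-0.17,0.02,-0.52,-0.5,-5.8,0]
    - [0,-0.17,0.02,-0.52,-0.5,-5.8,0]
    - [0,-0.17,0.02,-0.52,-0.5,-5.8,0]

```text
time_s: 15.47
eef_pos: [0.5263, -0.0505, 0.0606]
tcp_rot: [[0.103, 0.995, 0.002], [0.995, -0.103, 0.001], [0.001, 0.002, -1.0]]
ft_force: [-0.4, 0.5, -2.3]
gripper_width: 0.0111
grip_force: 59.1
```

```bash
python3 - <<'E'
from h import *
p,L,o=tcp()
im,d=grab_frame("side")
for m in masks_of("side","lid")[:2]:
    W=pts("side",m["mask"],d); Rb=Ro.from_euler('z',BY); Q=Rb.inv().apply(W-BOX)*1000
    q=Q[(abs(Q[:,2]-48)<10)&(Q[:,0]<45)&(Q[:,0]>-65)&(abs(Q[:,1])<45)]
    if len(q)>50: print(len(q),np.linalg.lstsq(np.c_[q[:,:2],np.ones(len(q))],q[:,2],rcond=None)[0].round(3))
E
```

```text
t 15.4667 F [-0.4  0.5 -2.3] lid in box mm (from TCP) [ 0.8 -0.1 36.6] yaw,tilt,roll [ 0.    -0.002  0.001] q6 0.76
796 [-1.000e-03  4.000e-03  4.765e+01]
```

drive_tool:
  deltas:
    - [0,0,0,-0.04,0,0,0]
    - [0,0,0,-0.08,0,0,0]
    - [0,0,0,-0.12,0,0,0]
    - [0,0,0,-0.15,0,0,0]
    - [0,0,0,-0.15,0,0,0]
    - [0,0,0,-0.15,0,0,0]

```text
time_s: 16.07
eef_pos: [0.5267, -0.0505, 0.0602]
tcp_rot: [[0.102, 0.995, 0.002], [0.995, -0.102, 0.0], [0.0, 0.002, -1.0]]
ft_force: [-4.8, -1.3, 10.0]
gripper_width: 0.0108
grip_force: 60.9
```

drive_tool:
  deltas:
    - [0,0,0,0.07,0,0,0]
    - [0.1,0,0,0.07,0,0,0]
    - [0.3,0,0,0.07,0,0,0]
    - [0.5,0,0,0.07,0,0,0]
    - [0.5,0,0,0.07,0,0,0]
    - [0.5,0,0,0.07,0,0,0]
    - [0.5,0,0,0.07,0,0,0]
    - [0.5,0,0,1,0,0,0]
    - [0.5,0,0,3,0,0,0]
    - [0.5,0,0,6,0,0,0]
    - [0.5,0,0,9,0,0,0]
    - [0.5,-2,-3,12,0,0,0]
    - [0.5,-4,-6,13,0,0,0]
    - [0.5,-6,-9,13,0,0,0]
    - [0.5,-8,-12,13,0,0,0]
    - [0.5,-8,-12,13,0,0,0]
    - [0.5,-8,-12,13,0,0,0]

```text
time_s: 17.48
eef_pos: [0.4449, -0.1731, 0.1895]
tcp_rot: [[0.108, 0.994, 0.001], [0.994, -0.108, -0.0], [-0.0, 0.001, -1.0]]
ft_force: [0.5, 0.5, 1.0]
gripper_width: 0.0432
grip_force: 0.0
```

```bash
python3 - <<'E'
from h import *
Rb=Ro.from_euler('z',BY)
for cam in("side","top"):
    im,d=grab_frame(cam); cv2.imwrite(f"pics/{cam}6.png",cv2.resize(im[:,:,::-1][150:290,200:380],None,fx=4,fy=4))
    for m in masks_of(cam,"lid")[:2]:
        W=pts(cam,m["mask"],d); Q=Rb.inv().apply(W-BOX)*1000
        q=Q[(abs(Q[:,2]-48)<10)&(Q[:,0]<45)&(Q[:,0]>-65)&(abs(Q[:,1])<45)]
        if len(q)>50: print(cam,len(q),np.linalg.lstsq(np.c_[q[:,:2],np.ones(len(q))],q[:,2],rcond=None)[0].round(3),rect(Q[Q[:,2]>70]/1000) if (Q[:,2]>70).sum()>5 else "")
E
```

```text
side 838 [ 2.0000e-03 -2.0000e-03  4.7523e+01] (array([-7.1, -2. ]), array([57.5, 11.9]), 88.2)
top 886 [-1.0000e-03  5.0000e-03  4.7834e+01] (array([-5.8, -0.2]), array([55.5, 11.9]), 89.5)
```

View pics/side6.png

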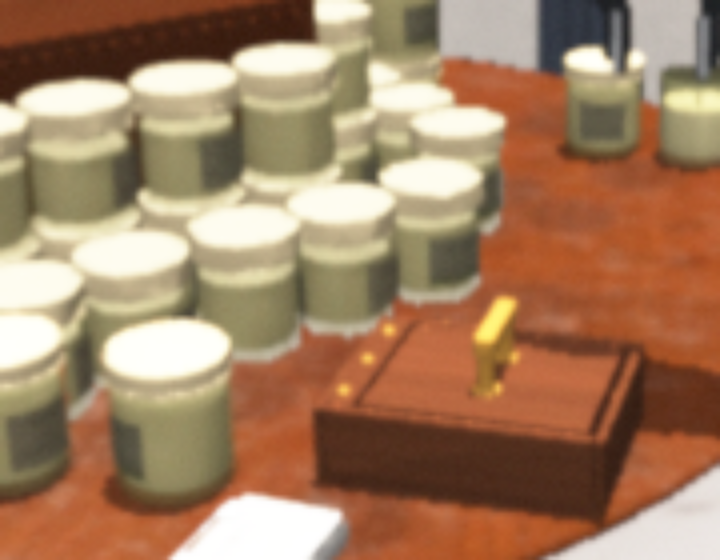

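The lid lies flush and level in the box, with its pull at px (495,345), and the gripper is clear. Handing in.

```bash
python3 -c "
from cell import *
print(job_done())"
```

```text
the job is handed in; nothing more can be done
None
```

The tin is flat on the box floor and the lid is closed flush and level over it; the arm is clear, and I handed the job in at about 17.6 s of the 58 s allowed, with no verdict returned.

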